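Shut the drawers of the miniature chests and pack them

TASK

First stand the brass candlestick, which blocks the felt-faced bracket, on the middle of the round blue coaster; then, by its grip, tip the crate's lid up to a clear slope on its far rim before lifting it off, and lay it flat, right way up, on the middle of the green mat. Next shut both drawers of every miniature chest by pressing one end against the bracket, turning the chest round and pressing the other, never pressing the gilded drawers with the gripper. Pack all the chests upright on the floor of the crate with their drawers fully shut, and do not push aside or knock over the figurine, candle, mug and jar.

Things in the scene. Friction and masses are not known exactly. Their poses are not given: they have to be found in the camera images.
- chest1_center (a point): centre, half-way up (23 mm over its underside), of the dark walnut miniature chest. Solid wooden body 70 mm long (its x) x 38 mm wide (its y) x 46 mm tall (z up), about 0.2 kg; a drawer with a gilded front slides out of each end. The gilded front plates are 8 mm thick, 30 mm wide, their middle 22 mm over the chest's underside, and stay proud of the wood, so it measures 86 mm from front to front with both shut. May be absent.
- chest1_A (a joint): how far the drawer at the +x end of chest1 stands open, m: 0 fully shut, at most 0.018; stiff, about 3 N to slide, stays where left
- chest1_B (a joint): the same for the drawer at the -x end of chest1
- chest1: the same dark walnut chest; origin at the middle of its underside, axes as chest1_center
- chest2_center (a point): centre, half-way up (23 mm over its underside), of the red mahogany miniature chest. Solid wooden body 70 mm long (its x) x 38 mm wide (its y) x 46 mm tall (z up), about 0.2 kg; a drawer with a gilded front slides out of each end. The gilded front plates are 8 mm thick, 30 mm wide, their middle 22 mm over the chest's underside, and stay proud of the wood, so it measures 86 mm from front to front with both shut. May be absent.
- chest2_A (a joint): how far the drawer at the +x end of chest2 stands open, m: 0 fully shut, at most 0.018; stiff, about 3 N to slide, stays where left
- chest2_B (a joint): the same for the drawer at the -x end of chest2
- chest2: the same red mahogany chest; origin at the middle of its underside, axes as chest2_center
- chest3_center (a point): centre, half-way up (23 mm over its underside), of the pale oak miniature chest. Solid wooden body 70 mm long (its x) x 38 mm wide (its y) x 46 mm tall (z up), about 0.2 kg; a drawer with a gilded front slides out of each end. The gilded front plates are 8 mm thick, 30 mm wide, their middle 22 mm over the chest's underside, and stay proud of the wood, so it measures 86 mm from front to front with both shut. May be absent.
- chest3_A (a joint): how far the drawer at the +x end of chest3 stands open, m: 0 fully shut, at most 0.018; stiff, about 3 N to slide, stays where left
- chest3_B (a joint): the same for the drawer at the -x end of chest3
- chest3: the same pale oak chest; origin at the middle of its underside, axes as chest3_center
- bracket: fixed upright bracket of bent steel, 110 mm wide, 62 mm tall, its upright face covered with green felt, with a stack of books weighting its foot behind (135 mm wide, reaching 107 mm behind the face, 47 mm tall). Origin at the foot of the middle of the felt face; the face looks along its own -x, so a chest is pushed towards its +x; y along the face
- candlestick_center (a point): centre, half-way up, of the brass candlestick: 88 mm tall, round foot 46 mm across, plain stem 18 mm across from 22 to 72 mm over the underside, cup 28 mm across on top; 0.22 kg; z up
- coaster: fixed round blue coaster, 90 mm across, 4 mm thick; origin at the centre of its underside
- crate: fixed open plywood crate, outside 118 (x) x 242 (y) x 50 mm tall, walls and floor 6 and 6 mm; origin at the centre of its underside. Its lid is on at the start
- lid: loose wooden lid, 124 (x) x 250 (y) mm, about 0.16 kg: a 5 mm plate over an 8 mm thick inner panel, 100 x 224 mm, that drops into the crate's mouth; plate rests on the rim. Origin at the centre of the panel's underside, z up
- lid_handle (a point): centre of the upright grip plate on the lid, off-centre, 46 mm from the lid's middle towards its -x edge: 9 mm thick (lid x), 44 mm long (lid y), standing 30 mm over the lid's top; this point is 28 mm over the underside of the inner panel
- mat: fixed dark green rectangular mat, 160 (x) x 290 (y) x 2 mm, for the lid; origin at the centre of its underside
- figurine: dark figurine, 88 mm tall, base 44 mm across, a bystander to be left standing; origin at the centre of its underside
- candle: white pillar candle, 50 mm across, 75 mm tall, a bystander to be left standing; origin at the centre of its underside
- mug: blue mug, 74 mm across, 85 mm tall, a bystander to be left standing; origin at the centre of its underside
- jar: green glass jar with brass cap, 56 mm across, 75 mm tall, a bystander to be left standing; origin at the centre of its underside
Not all that is in view belongs to the job. What is shaped like the part that bears candlestick_center but pink or turquoise is not meant.

How it is judged:
By the outcome, as a careful person would: the job done as asked, in the order asked, and still so for the second after the job is handed in, with the robot touching nothing.
Of chest1, chest2, chest3 only 2 to 3 are there at a start; the rules pass over those that are not, and their reading is None.
At some moment in a run one of chest1, chest2, chest3 may be knocked a few centimetres aside while the robot is not near it.
It also fails if it takes over 210 s, if anything falls off the work surface, if the arm or the gripper's body presses on something with over 40 N, if the wrist force passes 120 N, or if a joint passes its speed limit or range.

ROBOT

A 7-joint arm with a two-finger parallel gripper is mounted at the origin on the work surface. World frame = base frame: x ahead of the robot, y to its left, z up, the work surface at z = 0. Lengths are in m, angles in rad, forces in N, time in s.
With the tool pointing down it reaches from about 0.425 to 0.925 m from the base axis. Payload 6.8 kg.
Tool frame: the origin (TCP) lies at the very end of the fingers, on their centre line; the grasp point (between the pads) lies 19 mm behind it; z points along the fingers, y is the direction in which the jaws open and shut (so a half turn about z gives the same grasp; the last joint's range is limited). The gripper opens to 85 mm and grips with 20 to 120 N. Pads are 22 mm wide; open, the fingers measure 114 mm over their backs; the gripper's body (76 mm by 85 mm) begins 54 mm behind the grasp point. The pads swing forward as they close: fully open they stand 13 mm farther back than shut.
Start: joints at [1.035, 0.477, 0.022, 1.555, -0.011, 1.109, -0.083], TCP at [0.28, -0.614, 0.231] pointing down, gripper open.
Joint ranges: [-2.96, 2.96], [-0.34, 2.1], [-1.41, 1.46], [0.24, 2.44], [-1.37, 4.51], [0.17, 1.92], [-2.96, 2.96]. Speed limits (rad/s): [2.39, 2.39, 3.14, 3.14, 3.14, 3.14, 3.14].

INTERFACE

Orientations are given as a unit quaternion [w, x, y, z].
In Python, from station import bot gives the robot as it stands.
- The arm moves only by the tool move_arm, never from a script. Its argument "commands" is text: rows parted by semicolons, each of 7 numbers parted by spaces: the opening, from 0 (shut) to 1 (fully open), then the shift along the tool's x, y, z in cm, then the turn, a rotation vector about the tool's x, y, z in degrees. In form: gripper tx ty tz rx ry rz; .... A call has 1 to 12 rows; each row shifts and turns the commanded pose from where the row before left it, along the tool's axes as they then stand; what a row does not reach is not made up. A row lasts 1/12 s, in which the tool goes at most 41.7 mm and 7.16 degrees, less where a joint would pass 70% of its speed; a pose out of reach is approached as far as the arm can. A call with a gripper value outside its range is refused whole. The fingers move at their own pace and stop on an object; "force" is the grip in N (left out, the last holds). Time passes only in rows, so rows that do not move let the fingers close. It gives the time, the measured TCP pose, the force and the opening at its end, in the units of the state.
- bot.get_obs(): the state, without advancing time (a new reading comes with each control period).
- bot.read_camera(name): name is "scene" or "top"; returns a dict with "img" (420x560x3 uint8, red, green, blue), "K" (3x3 intrinsics, pixels), "rvec" (rotation vector, rad) and "tvec" (3), from world to camera coordinates, as OpenCV has them. Camera axes: x right, y down, z forward; pixel columns grow to the right and rows downward; lengths in m; the calibration is good to about 2 mm. A picture is of the moment at which its call begins. There is no depth.
- bot.hand_in(): hands the job in, once; it reports no verdict.
The state is a dict: "t": time; "q": joint angles; "joint_vel": joint speeds; "joint_torque": joint torques, N m; "eef_pos": TCP position; "tool_rot": TCP orientation; "contact_force": force on the tool from outside, world axes, zero at the start; "torque": the same for the moment, N m; "gripper_width": opening from 0.0 (shut) to 1.0 (fully open).
Only numpy, scipy, OpenCV 4.12 (cv2) and the standard library are available. Lean on these libraries where they do the work, as an engineer would, in place of code of your own. Each camera call takes 0.05 s, during which the arm holds its last target. There are 200 camera calls.

## Working session

There is one attempt and no reset: what is moved stays moved. The work goes in short steps, Python scripts to look and compute and a tool call to move; the robot and the scene stay as the last step left them, time stands still between calls to the robot, and variables do not carry over. Pictures are saved under pics/ and viewed, about 12 in all and at most 16, crops included, and the job is handed in when it is done.

Besides the shell and the picture viewer there is one more tool, called after "Request:" as name(argument=value, ...) on one line, values as JSON. move_arm: Moves the arm, as the interface text tells. Its arguments: {"type":"object","properties":{"commands":{"type":"string"},"force":{"type":"number"}},"required":["commands"]}

```bash
mkdir -p pics; ls
cat > h.py <<'E'
import numpy as np, cv2
from station import bot
def cam(n):
    c=bot.read_camera(n); c['R']=cv2.Rodrigues(np.array(c['rvec'],float))[0]; c['t']=np.array(c['tvec'],float).ravel(); c['K']=np.array(c['K'],float)
    return c
def ray(c,uv,z):
    d=c['R'].T@np.linalg.solve(c['K'],[uv[0],uv[1],1.]); o=-c['R'].T@c['t']
    return o+d*(z-o[2])/d[2]
def proj(c,p):
    q=c['K']@(c['R']@np.array(p,float)+c['t']); return q[:2]/q[2]
def save(c,n,box=None,s=1):
    im=c['img'][:,:,::-1]
    if box: im=im[box[1]:box[3],box[0]:box[2]]
    cv2.imwrite('pics/'+n,cv2.resize(im,None,fx=s,fy=s,interpolation=cv2.INTER_CUBIC))
E
python3 - <<'E'
from h import *
for n in('top','scene'):
    c=cam(n); np.save(n+'.npy',c['img']); save(c,n+'0.png',s=1.42); print(n,c['K'].tolist(),(-c['R'].T@c['t']).round(3),c['R'].round(3).tolist())
print(bot.get_obs())
E
```

```text
pics
top [[543.7475863601462, 0.0, 282.18404157334135], [0.0, 543.7475863601462, 208.72547399589257], [0.0, 0.0, 1.0]] [ 0.363 -0.054  1.334] [[-0.023, -1.0, 0.01], [-0.989, 0.021, -0.145], [0.145, -0.013, -0.989]]
scene [[513.3942599491895, 0.0, 278.16511802870036], [0.0, 513.3942599491895, 204.80143729525653], [0.0, 0.0, 1.0]] [ 1.413 -0.432  0.877] [[0.388, 0.921, -0.008], [0.602, -0.26, -0.755], [-0.698, 0.289, -0.655]]
{'t': 0.1, 'q': array([ 1.0348779 ,  0.4777031 ,  0.02233588,  1.55636758, -0.01148651,
        1.1093193 , -0.08309534]), 'joint_vel': array([-0.00127335, -0.00172344, -0.00174165, -0.00221183, -0.00048336,
       -0.00117032, -0.00033813]), 'joint_torque': array([ 5.13493156e-03, -5.97757316e+01,  1.61389802e+00, -2.81951880e+01,
        1.28333573e-02,  5.04910131e-03, -8.71995383e-07]), 'eef_pos': array([ 0.27980995, -0.61367015,  0.2304261 ]), 'tool_rot': array([-7.99253662e-04,  9.77204308e-01,  2.12299422e-01, -2.40271035e-04]), 'contact_force': array([-0.27227215, -0.83984546, -0.04290261]), 'torque': array([-0.02540241, -0.01540546, -0.02766926]), 'gripper_width': 1.0026708469449375}
```

View pics/top0.png

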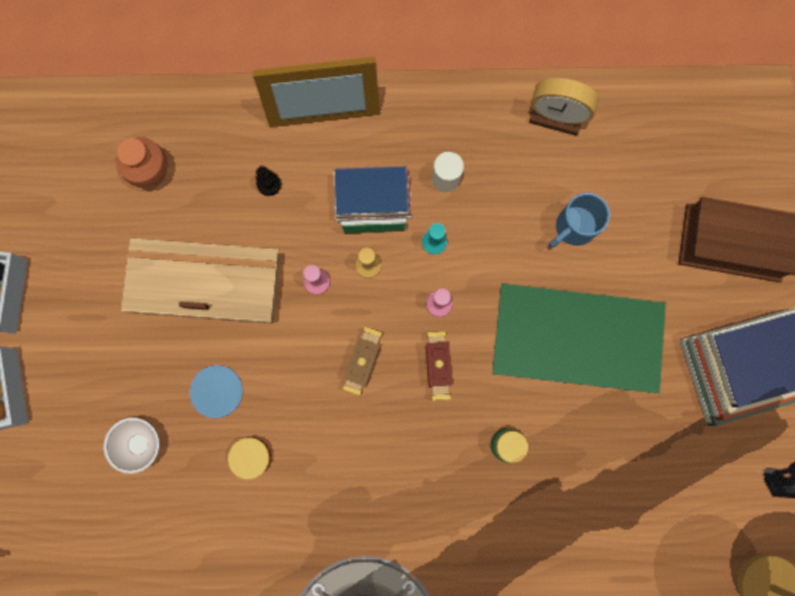

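View pics/scene0.png

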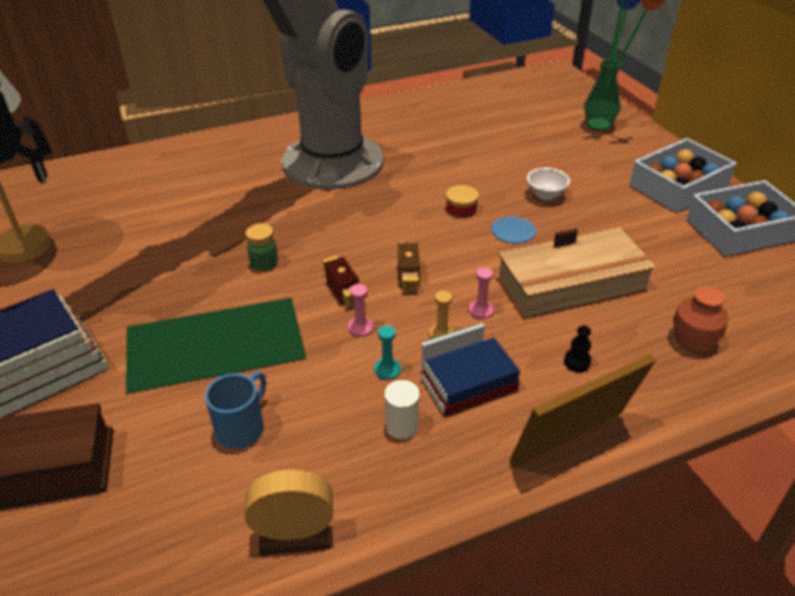

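Top view: chests at (362,361) and (438,365), brass candlestick (368,262) before the bracket (372,200), lid (200,282), coaster (216,391), mat (580,338). The scene view agrees, and there are only two chests.

```bash
cat > m.py <<'E'
from h import *
def comp(img,seed,thr,box=60):
    lab=cv2.cvtColor(cv2.GaussianBlur(img,(3,3),0),cv2.COLOR_RGB2LAB).astype(float)
    u,v=map(int,seed); ref=np.median(lab[v-1:v+2,u-1:u+2].reshape(-1,3),0)
    w=np.array([.5,1,1]); m=(np.linalg.norm((lab-ref)*w,axis=2)<thr).astype(np.uint8)
    k=np.zeros_like(m); k[max(0,v-box):v+box,max(0,u-box):u+box]=1
    n,l,s,c=cv2.connectedComponentsWithStats(m*k,connectivity=4); i=l[v,u]
    return (l==i).astype(np.uint8),s[i],c[i]
def rect(m):
    cs=max(cv2.findContours(m,0,2)[0],key=cv2.contourArea); return cv2.minAreaRect(cs)
E
python3 - <<'E'
from m import *
c=cam('top'); img=c['img']; f=1.42
def R(name,seed,z,thr,box=60):
    m,s,ce=comp(img,np.array(seed)/f,thr,box); r=rect(m); P=[ray(c,p,z) for p in cv2.boxPoints(r)]
    e=[P[1]-P[0],P[2]-P[1]]; e.sort(key=np.linalg.norm)
    print(name,'area',s[4],'cen',np.mean(P,0).round(4),'mean',ray(c,ce,z)[:2].round(4),'size',[round(np.linalg.norm(x),4) for x in e],'longdir',round(np.degrees(np.arctan2(e[1][1],e[1][0]))%180,1), img[int(seed[1]/f),int(seed[0]/f)])
R('coaster',(216,391),.004,18); R('mat',(580,320),.002,22,90); R('lid',(190,275),.055,22,80); R('handle',(194,306),.078,22)
R('ch1',(356,375),.046,18); R('ch1b',(368,350),.046,18); R('ch2',(438,380),.046,22); R('ch2b',(438,350),.046,22)
R('gold1',(362,361),.046,22);R('gold2',(439,364),.046,22)
R('g1n',(353,390),.034,22);R('g1f',(372,332),.034,22);R('g2n',(441,396),.034,22);R('g2f',(436,336),.034,22)
R('cs cup',(367,256),.088,25);R('cs foot',(369,268),.01,25)
R('books',(370,190),.047,22);R('felt',(375,226),.03,22)
R('candle',(448,162),.075,22);R('jar',(512,446),.075,22);
save(c,'crop1.png',(220,100,330,290),3)
E
```

```text
coaster area 1053 cen [0.4018 0.2471 0.004 ] mean [0.4007 0.2479] size [np.float64(0.0866), np.float64(0.0874)] longdir 88.7 [110 149 175]
mat area 7569 cen [ 0.479  -0.3803  0.002 ] mean [ 0.4782 -0.3793] size [np.float64(0.1602), np.float64(0.2968)] longdir 81.9 [ 64 110  75]
lid area 5290 cen [0.5871 0.2714 0.055 ] mean [0.5864 0.2675] size [np.float64(0.128), np.float64(0.2706)] longdir 84.4 [209 174 125]
handle area 89 cen [0.5388 0.2679 0.078 ] mean [0.5387 0.2675] size [np.float64(0.0094), np.float64(0.0487)] longdir 88.8 [101  63  42]
ch1 area 10164 cen [0.4243 0.0085 0.046 ] mean [0.4194 0.0025] size [np.float64(0.2798), np.float64(0.2849)] longdir 88.8 [134 102  69]
ch1b area 7203 cen [ 0.4744 -0.0135  0.046 ] mean [ 0.4469 -0.0113] size [np.float64(0.2659), np.float64(0.2864)] longdir 88.8 [131  98  63]
ch2 area 569 cen [ 0.4362 -0.1275  0.046 ] mean [ 0.4355 -0.1299] size [np.float64(0.0513), np.float64(0.0758)] longdir 5.3 [123  65  56]
ch2b area 535 cen [ 0.4367 -0.1308  0.046 ] mean [ 0.4355 -0.1303] size [np.float64(0.0454), np.float64(0.0737)] longdir 2.9 [113  56  4
[... 979 characters left out ...]
t area 10986 cen [ 0.6129 -0.0146  0.01  ] mean [ 0.6014 -0.0096] size [np.float64(0.2991), np.float64(0.2997)] longdir 178.1 [112  84  43]
books area 1596 cen [ 0.737  -0.0246  0.047 ] mean [ 0.7367 -0.0242] size [np.float64(0.0796), np.float64(0.1245)] longdir 90.7 [ 54  79 107]
felt area 232 cen [ 0.6738 -0.0274  0.03  ] mean [ 0.6738 -0.027 ] size [np.float64(0.0137), np.float64(0.1081)] longdir 91.4 [34 69 41]
candle area 316 cen [ 0.7688 -0.156   0.075 ] mean [ 0.7688 -0.1564] size [np.float64(0.0458), np.float64(0.0473)] longdir 178.0 [219 220 199]
jar area 360 cen [ 0.2994 -0.2449  0.075 ] mean [ 0.3    -0.2443] size [np.float64(0.0458), np.float64(0.047)] longdir 177.3 [219 189 105]
```

View pics/crop1.png

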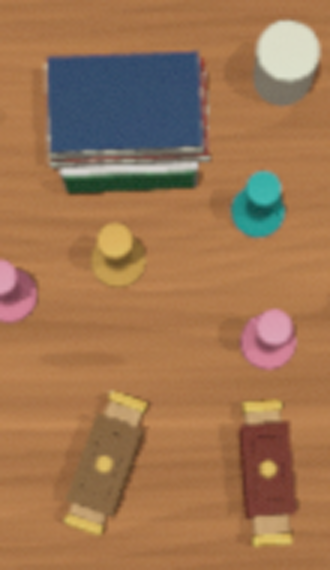

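Crop: chest bodies clean with both drawers out at each; candlestick cup (115,240), foot (119,257), felt foot line y≈190, x 69–195. Now to refine lid, mat and candlestick.

Run:
```python
from m import *
c=cam('top'); img=c['img']
for n,p,z in [('cup',(258.3,180),.088),('foot',(259.7,185.7),.005),('feltL',(243.3,164),0),('feltR',(285,162.3),0),('fL top',(241,157.5),.062),('fR top',(286,156),.062),('pink1foot',(223,199),.005),('pink2',(309.7,213.5),.005),('teal',(306,170),.005)]:
    print(n,ray(c,p,z).round(4))
s=cam('scene')
m,_,_=comp(img,(408,226),22,90); r=cv2.approxPolyDP(max(cv2.findContours(m,0,2)[0],key=cv2.contourArea),6,True)[:,0]
P=np.array([ray(c,p,.002) for p in r]); print('mat',P.round(4).tolist(),P.mean(0).round(4))
save(c,'lid.png',(75,155,210,240),5)
```

```text
cup [ 0.6137 -0.0166  0.088 ]
foot [ 0.6159 -0.0173  0.005 ]
feltL [0.6731 0.023  0.    ]
feltR [ 0.6753 -0.0817  0.    ]
fL top [0.6747 0.0247 0.062 ]
fR top [ 0.6762 -0.0832  0.062 ]
pink1foot [0.5844 0.074  0.005 ]
pink2 [ 0.5436 -0.1395  0.005 ]
teal [ 0.6534 -0.1336  0.005 ]
mat [[0.5755, -0.2483, 0.002], [0.42, -0.2296, 0.002], [0.3845, -0.5118, 0.002], [0.5368, -0.5302, 0.002]] [ 0.4792 -0.38    0.002 ]
```

View pics/lid.png

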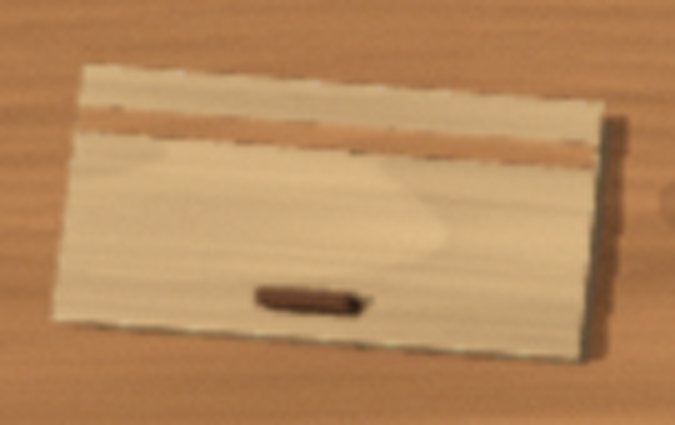

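```bash
cat >> h.py <<'E'
from scipy.spatial.transform import Rotation as Ro
def rot():
    q=bot.get_obs()['tool_rot']; return Ro.from_quat([q[1],q[2],q[3],q[0]])
def go(x,y,z,psi):
    "rows needed: turn (tool axes, deg), and shift (cm, in target tool axes)"
    o=bot.get_obs(); T=Ro.from_euler('z',psi,degrees=True)*Ro.from_euler('x',180,degrees=True)
    print('turn',(rot().inv()*T).as_rotvec(degrees=True).round(2),'shift',(T.inv().apply(np.array([x,y,z])-o['eef_pos'])*100).round(2),'j7',o['q'][6].round(2),'t',round(o['t'],1),'F',o['contact_force'].round(1),'w',round(o['gripper_width'],3))
E
python3 - <<'E'
from h import *
c=cam('top')
P=np.array([ray(c,p,.055) for p in [(91.6,168),(195.6,175.4),(191.4,226.6),(86,219)]])[:,:2]
print(P.round(4).tolist(),P.mean(0).round(4)); 
for a,b in((1,0),(2,3),(3,0),(2,1)): d=P[b]-P[a]; print(np.linalg.norm(d).round(4),np.degrees(np.arctan2(d[1],d[0])).round(2))
go(.615,-.017,.16,0)
E
```

```text
[[0.6579, 0.3829], [0.6347, 0.1343], [0.5116, 0.1441], [0.535, 0.3926]] [0.5848 0.2635]
0.2497 84.66
0.2496 84.61
0.1233 -4.54
0.1235 -4.59
turn [-3.000e-02  1.000e-02  2.451e+01] shift [ 33.5 -59.7   7.1] j7 -0.08 t 0.3 F [0.4 0.  0.2] w 0.999
```

Request:
move_arm(commands="1 0 0 0 0 0 6.13;1 0 0 0 0 0 6.13;1 0 0 0 0 0 6.13;1 0 0 0 0 0 6.12;1 1.675 -2.985 0 0 0 0;1 1.675 -2.985 0 0 0 0;1 1.675 -2.985 0 0 0 0;1 1.675 -2.985 0 0 0 0;1 1.675 -2.985 0 0 0 0;1 1.675 -2.985 0 0 0 0;1 1.675 -2.985 0 0 0 0;1 1.675 -2.985 0 0 0 0", force=40)

```text
t: 1.3
eef_pos: [0.4146, -0.3739, 0.2315]
tool_rot: [0.0, 1.0, -0.0, 0.0]
contact_force: [0.5, -0.2, -0.8]
gripper_width: 1.001
```

Request:
move_arm(commands="1 1.675 -2.985 0 0 0 0;1 1.675 -2.985 0 0 0 0;1 1.675 -2.985 0 0 0 0;1 1.675 -2.985 0 0 0 0;1 1.675 -2.985 0 0 0 0;1 1.675 -2.985 0 0 0 0;1 1.675 -2.985 0 0 0 0;1 1.675 -2.985 0 0 0 0;1 1.675 -2.985 0 0 0 0;1 1.675 -2.985 0 0 0 0;1 1.675 -2.985 1.5 0 0 0;1 1.675 -2.985 1.5 0 0 0")

```text
t: 2.3
eef_pos: [0.6165, -0.0157, 0.202]
tool_rot: [-0.0, 1.0, -0.0, 0.001]
contact_force: [0.2, -0.7, -0.2]
gripper_width: 1.005
```

```bash
python3 -c "
from h import *
go(.615,-.017,.033,0)"
```

```text
turn [-0.   -0.16 -0.01] shift [-0.15  0.13 16.9 ] j7 -1.71 t 2.3 F [ 0.2 -0.7 -0.2] w 1.005
```

Request:
move_arm(commands="1 -0.15 0.13 2.5 0 0 0;1 0 0 2.5 0 0 0;1 0 0 2.5 0 0 0;1 0 0 2.5 0 0 0;1 0 0 2 0 0 0;1 0 0 2 0 0 0;1 0 0 1.5 0 0 0;1 0 0 1.4 0 0 0;1 0 0 0 0 0 0;0 0 0 0 0 0 0;0 0 0 0 0 0 0;0 0 0 0 0 0 0")

```text
t: 3.3
eef_pos: [0.6146, -0.0184, 0.0336]
tool_rot: [-0.0, 1.0, -0.0, 0.001]
contact_force: [0.0, 0.4, -0.4]
gripper_width: 0.602
```

Request:
move_arm(commands="0 0 0 0 0 0 0;0 0 0 0 0 0 0;0 0 0 0 0 0 0;0 0 0 0 0 0 0;0 0 0 0 0 0 0;0 0 0 -2 0 0 0;0 0 0 -3 0 0 0;0 0 0 -3 0 0 0;0 0 0 -3 0 0 0")

```text
t: 4.05
eef_pos: [0.6125, -0.0187, 0.1427]
tool_rot: [0.0, 1.0, -0.0, -0.001]
contact_force: [0.4, -1.3, -1.2]
gripper_width: 0.249
```

```bash
python3 -c "
from h import *
go(.4012,.2475,.16,0)"
```

```text
turn [ 0.01  0.13 -0.  ] shift [-21.13 -26.62  -1.73] j7 -1.72 t 4.0 F [ 0.4 -1.3 -1.2] w 0.249
```

Request:
move_arm(commands="0 -1.76 -2.22 0 0 0 0;0 -1.76 -2.22 0 0 0 0;0 -1.76 -2.22 0 0 0 0;0 -1.76 -2.22 0 0 0 0;0 -1.76 -2.22 0 0 0 0;0 -1.76 -2.22 0 0 0 0;0 -1.76 -2.22 0 0 0 0;0 -1.76 -2.22 0 0 0 0;0 -1.76 -2.22 0 0 0 0;0 -1.76 -2.22 0 0 0 0;0 -1.76 -2.22 0 0 0 0;0 -1.77 -2.2 0 0 0 0")

```text
t: 5.05
eef_pos: [0.4009, 0.2481, 0.142]
tool_rot: [0.0, 1.0, -0.0, -0.0]
contact_force: [1.0, 0.5, -2.2]
gripper_width: 0.254
```

```bash
python3 -c "
from h import *
c=cam('top'); s=cam('scene'); a=c['img'][200:340,60:300]; b=s['img'][100:240,290:530]
cv2.imwrite('pics/cs1.png',cv2.resize(np.vstack([a,b])[:,:,::-1],None,fx=2,fy=2))
go(.4012,.2475,.04,0)"
```

```text
turn [-0.07  0.1   0.42] shift [ 0.25  0.39 10.22] j7 -2.37 t 5.2 F [-0.6 -0.2 -2.3] w 0.249
```

View pics/cs1.png

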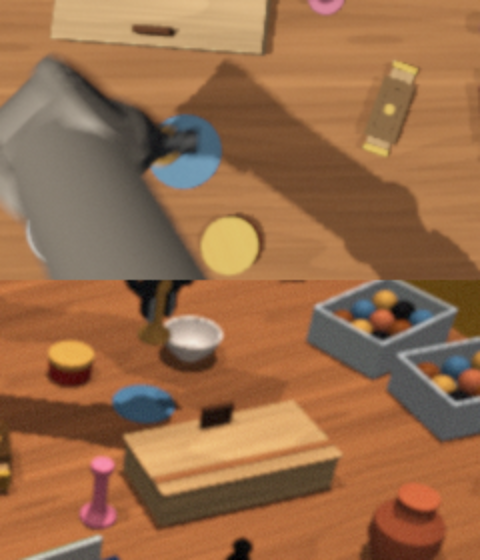

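Candlestick is held upright, foot in view just over the coaster. Lowering it.

Request:
move_arm(commands="0 0.25 0.39 2 0 0 0;0 0 0 2 0 0 0;0 0 0 2 0 0 0;0 0 0 2 0 0 0;0 0 0 1 0 0 0;0 0 0 0.6 0 0 0;0 0 0 0.4 0 0 0;0 0 0 0.3 0 0 0;0 0 0 0 0 0 0;0 0 0 0 0 0 0")

```text
t: 5.98
eef_pos: [0.4052, 0.2441, 0.0399]
tool_rot: [-0.0, 1.0, -0.0, 0.0]
contact_force: [0.0, 0.1, -1.3]
gripper_width: 0.254
```

```bash
python3 -c "
from h import *
go(.4012,.2475,.037,0)"
```

```text
turn [-0.03 -0.06 -0.  ] shift [-0.4  -0.34  0.29] j7 -2.44 t 6.0 F [ 0.   0.1 -1.3] w 0.254
```

Request:
move_arm(commands="0 -0.2 -0.17 0 0 0 0;0 -0.2 -0.17 0 0 0 0;0 0 0 0 0 0 0;0 0 0 0.1 0 0 0;0 0 0 0.1 0 0 0;0 0 0 0 0 0 0;0 0 0 0 0 0 0")

```text
t: 6.57
eef_pos: [0.4008, 0.2472, 0.0373]
tool_rot: [0.0, 1.0, -0.0, 0.0]
contact_force: [-1.2, -0.8, -1.1]
gripper_width: 0.252
```

```bash
python3 -c "
from h import *
go(.4012,.2475,.037,0)"
```

```text
turn [ 0. -0. -0.] shift [ 0.04 -0.03  0.03] j7 -2.45 t 6.6 F [-1.2 -0.8 -1.1] w 0.252
```

Request:
move_arm(commands="0 0 0 0.1 0 0 0;0 0 0 0 0 0 0;1 0 0 0 0 0 0;1 0 0 0 0 0 0;1 0 0 0 0 0 0;1 0 0 0 0 0 0;1 0 0 0 0 0 0;1 0 0 -1 0 0 0;1 0 0 -3 0 0 0;1 0 0 -4 0 0 0;1 0 0 -4 0 0 0;1 0 0 0 0 0 0")

```text
t: 7.57
eef_pos: [0.4042, 0.2501, 0.1638]
tool_rot: [-0.003, 1.0, -0.0, 0.005]
contact_force: [-0.2, 2.5, 0.8]
gripper_width: 0.996
```

Request:
move_arm(commands="1 0 0 0 0 0 -7.08;1 0 0 0 0 0 -7.08;1 0 0 0 0 0 -7.08;1 0 0 0 0 0 -7.08;1 0 0 0 0 0 -7.08;1 0 0 0 0 0 -7.08;1 0 0 0 0 0 -7.08;1 0 0 0 0 0 -7.08;1 0 0 0 0 0 -7.08;1 0 0 0 0 0 -7.08;1 0 0 0 0 0 -7.1;1 0 0 0 0 0 -7.1")

```text
t: 8.57
eef_pos: [0.4007, 0.2471, 0.1569]
tool_rot: [0.0, 0.735, 0.678, 0.0]
contact_force: [-1.3, -0.1, 0.2]
gripper_width: 1.0
```

```bash
python3 -c "
from h import *
go(.539,.2675,.1,85)"
```

```text
turn [0.03 0.01 0.35] shift [ 3.24 13.6   5.69] j7 -0.97 t 8.6 F [-1.3 -0.1  0.2] w 1.0
```

Request:
move_arm(commands="1 0.81 3.4 0 0 0 0.35;1 0.81 3.4 0 0 0 0;1 0.81 3.4 0 0 0 0;1 0.81 3.4 0 0 0 0;1 0 0 2 0 0 0;1 0 0 2 0 0 0;1 0 0 1.7 0 0 0;0.5 0 0 0 0 0 0;0.5 0 0 0 0 0 0;0.5 0 0 0 0 0 0;0.5 0 0 0 0 0 0;0.5 0 0 0 0 0 0")

```text
t: 9.57
eef_pos: [0.5398, 0.2674, 0.1008]
tool_rot: [0.0, 0.739, 0.673, 0.001]
contact_force: [0.9, 0.1, -0.2]
gripper_width: 0.5
```

```bash
python3 -c "
from h import *
c=cam('top'); s=cam('scene'); a=c['img'][150:340,60:300]; b=s['img'][100:240,290:530]
cv2.imwrite('pics/lid1.png',cv2.resize(np.vstack([a,b])[:,:,::-1],None,fx=1.8,fy=1.8))
go(.539,.2675,.059,85)"
```

```text
turn [ 0.08 -0.04 -0.36] shift [ 0.02 -0.06  4.13] j7 -0.93 t 9.7 F [ 0.4 -0.1 -0.6] w 0.499
```

View pics/lid1.png

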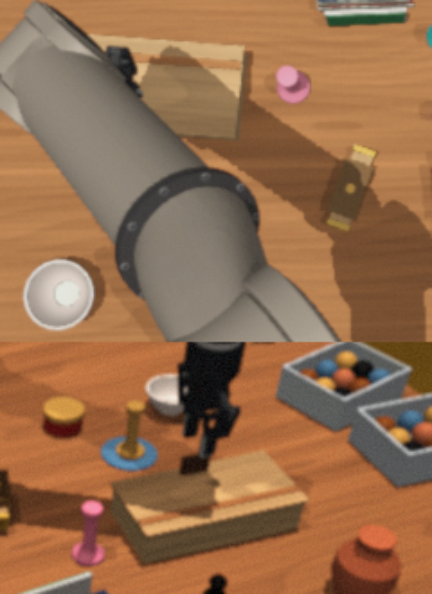

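Candlestick stands on the coaster (130,455). The fingers are over the lid's grip (192,465).

Request:
move_arm(commands="0.5 0 0 1.5 0 0 0;0.5 0 0 1.3 0 0 0;0.5 0 0 0.8 0 0 0;0.5 0 0 0.5 0 0 0;0.5 0 0 0 0 0 0;0 0 0 0 0 0 0;0 0 0 0 0 0 0;0 0 0 0 0 0 0;0 0 0 0 0 0 0;0 0 0 0 0 0 0;0 0 0 0 0 0 0;0 0 0 0 0 0 0", force=80)

```text
t: 10.67
eef_pos: [0.5397, 0.2673, 0.0591]
tool_rot: [0.0, 0.739, 0.673, 0.001]
contact_force: [-0.1, 0.2, 5.1]
gripper_width: 0.09
```

Run:
```python
from h import *
go(.539,.2675,.059,85)
# pivot arc: tcp in (x along lid, z) relative to far rim
o=bot.get_obs()['eef_pos']; d=-.105; h=o[2]-.05
for n in range(0,25,4):
    a=np.radians(n); print(n,(100*(d*np.cos(a)+h*np.sin(a)-d)).round(2),(100*(-d*np.sin(a)+h*np.cos(a)-h)).round(2))
# per-row in tool axes for 4 deg step
a=np.radians(4); p=np.array([d,h]); new=np.array([d*np.cos(a)+h*np.sin(a),-d*np.sin(a)+h*np.cos(a)])-p; print(new*100)
```

```text
turn [ 0.07 -0.04 -0.35] shift [ 0.01 -0.07  0.01] j7 -0.96 t 10.7 F [-0.1  0.2  5.1] w 0.09
0 0.0 0.0
4 0.09 0.73
8 0.23 1.45
12 0.42 2.16
16 0.66 2.86
20 0.94 3.54
24 1.28 4.19
[0.08871513 0.73023816]
```

Request:
move_arm(commands="0 0 0.04 -0.35 2 0 0;0 0 0.04 -0.35 2 0 0;0 0 0.04 -0.36 2 0 0;0 0 0.04 -0.36 2 0 0;0 0 0.04 -0.36 2 0 0;0 0 0.04 -0.36 2 0 0;0 0 0.04 -0.36 2 0 0;0 0 0.04 -0.36 2 0 0;0 0 0.04 -0.36 2 0 0;0 0 0.04 -0.36 2 0 0;0 0 0 0 0 0 0;0 0 0 0 0 0 0")

```text
t: 11.67
eef_pos: [0.5498, 0.266, 0.0927]
tool_rot: [-0.128, 0.729, 0.663, -0.116]
contact_force: [2.9, -0.3, 1.4]
gripper_width: 0.089
```

```bash
python3 -c "
from h import *
c=cam('top'); s=cam('scene'); a=c['img'][150:260,60:300]; b=s['img'][100:240,290:530]
cv2.imwrite('pics/lid2.png',cv2.resize(np.vstack([a,b])[:,:,::-1],None,fx=2.2,fy=2.2))
go(.539,.2675,.059,85)"
```

```text
turn [-19.82  -0.09  -0.37] shift [ 0.06 -1.07  3.37] j7 -0.74 t 11.8 F [ 3.4 -0.4 -0. ] w 0.087
```

View pics/lid2.png

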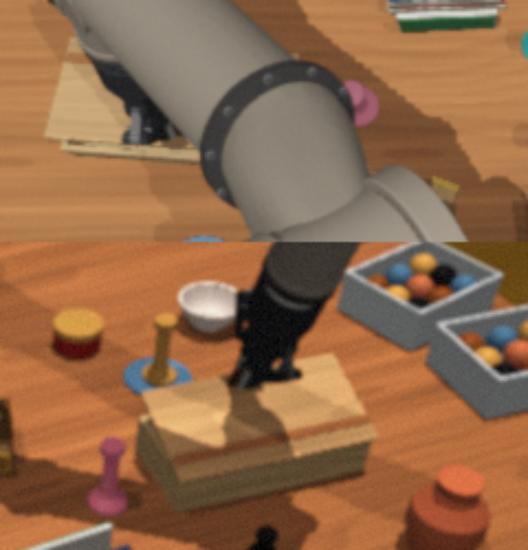

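The lid slopes about 20°, resting on its far rim. Lifting, then levelling.

Request:
move_arm(commands="0 0 -0.34 -0.94 0 0 0;0 0 -0.68 -1.88 0 0 0;0 0 -0.85 -2.35 0 0 0;0 0 -0.85 -2.35 0 0 0;0 0 -0.85 -2.35 0 0 0;0 0 0 0 -4 0 0;0 0 0 0 -4 0 0;0 0 0 0 -4 0 0;0 0 0 0 -4 0 0;0 0 0 0 -4 0 0;0 0 0 0 0 0 0;0 0 0 0 0 0 0")

```text
t: 12.77
eef_pos: [0.5469, 0.2662, 0.1981]
tool_rot: [-0.0, 0.739, 0.674, -0.001]
contact_force: [-0.7, -0.1, -2.6]
gripper_width: 0.088
```

```bash
python3 -c "
from h import *
# handle target on mat
a=np.radians(-7); print(.479-.046*np.cos(a), -.38-.046*np.sin(a))
go(.4333,-.3744,.20,83)"
```

```text
0.43334287702449914 -0.3743940102033632
turn [-0.13  0.09  1.77] shift [-64.97  -3.47  -0.19] j7 -0.87 t 12.8 F [-0.7 -0.1 -2.6] w 0.088
```

Request:
move_arm(commands="0 -2 -0.11 0 0 0 1.4;0 -3.7 -0.2 0 0 0 0;0 -3.7 -0.2 0 0 0 0;0 -3.7 -0.2 0 0 0 0;0 -3.7 -0.2 0 0 0 0;0 -3.7 -0.2 0 0 0 0;0 -3.7 -0.2 0 0 0 0;0 -3.7 -0.2 0 0 0 0;0 -3.7 -0.2 0 0 0 0;0 -3.7 -0.2 0 0 0 0;0 -3.7 -0.2 0 0 0 0;0 -3.7 -0.2 0 0 0 0")

```text
t: 13.77
eef_pos: [0.4755, -0.1575, 0.1977]
tool_rot: [-0.001, 0.748, 0.664, -0.0]
contact_force: [0.6, -0.4, -2.0]
gripper_width: 0.084
```

Request:
move_arm(commands="0 -3.7 -0.2 0 0 0 0;0 -3.7 -0.2 0 0 0 0;0 -3.7 -0.2 0 0 0 0;0 -3.7 -0.2 0 0 0 0;0 -3.7 -0.2 0 0 0 0;0 -3 -0.1 0 0 0 0;0 -1 0 0 0 0 0;0 0 0 0 0 0 0;0 0 0 0 0 0 0;0 0 0 0 0 0 0")

```text
t: 14.6
eef_pos: [0.4394, -0.3758, 0.1975]
tool_rot: [-0.001, 0.747, 0.665, 0.001]
contact_force: [0.7, 0.0, -1.5]
gripper_width: 0.088
```

```bash
python3 -c "
from h import *
go(.4333,-.3744,.06,83)
c=cam('top'); s=cam('scene'); a=c['img'][150:330,300:520]; b=s['img'][120:300,60:280]
cv2.imwrite('pics/lid3.png',cv2.resize(np.hstack([a,b])[:,:,::-1],None,fx=1.8,fy=1.8))"
```

```text
turn [-0.05 -0.12  0.34] shift [ 0.06 -0.62 13.75] j7 0.38 t 14.6 F [ 0.7  0.  -1.5] w 0.088
```

View pics/lid3.png

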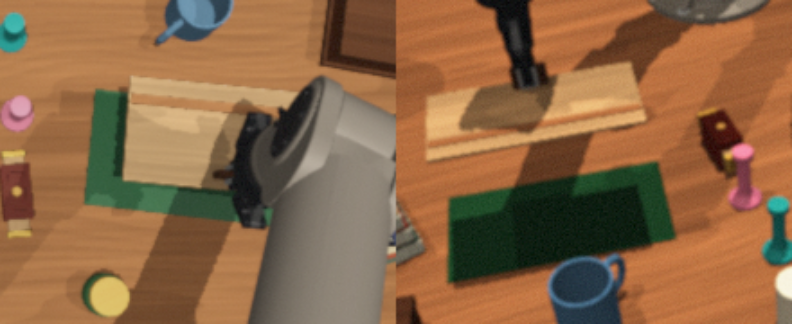

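Lid is level in the grip and about over the mat; lowering with a 6 mm correction.

Request:
move_arm(commands="0 0 -0.3 2.5 0 0 0.3;0 0 -0.32 3 0 0 0;0 0 0 3 0 0 0;0 0 0 3 0 0 0;0 0 0 2.5 0 0 0;0 0 0 1.5 0 0 0;0 0 0 1 0 0 0;0 0 0 0.6 0 0 0;0 0 0 0.3 0 0 0;0 0 0 0.2 0 0 0;0 0 0 0.1 0 0 0;0 0 0 0 0 0 0")

```text
t: 15.7
eef_pos: [0.4331, -0.377, 0.0216]
tool_rot: [0.001, 0.749, 0.662, 0.0]
contact_force: [0.4, -0.1, -1.8]
gripper_width: 0.094
```

```bash
python3 -c "
from h import *
go(.4333,-.3744,.019,83)"
```

```text
turn [ 0.06  0.04 -0.05] shift [ 0.26 -0.02  0.26] j7 0.29 t 15.7 F [ 0.4 -0.1 -1.8] w 0.094
```

Request:
move_arm(commands="0 0.26 0 0.1 0 0 0;0 0 0 0.1 0 0 0;0 0 0 0.05 0 0 0;0 0 0 0 0 0 0;1 0 0 0 0 0 0;1 0 0 0 0 0 0;1 0 0 0 0 0 0;1 0 0 0 0 0 0;1 0 0 0 0 0 0;1 0 0 -2 0 0 0;1 0 0 -4 0 0 0;1 0 0 -4 0 0 0")

```text
t: 16.7
eef_pos: [0.4319, -0.3732, 0.1181]
tool_rot: [-0.002, 0.749, 0.662, -0.0]
contact_force: [0.8, -0.4, -0.1]
gripper_width: 1.003
```

Request:
move_arm(commands="1 0 0 -4 0 0 0;1 0 0 0 0 0 7;1 0 0 0 0 0 7;1 0 0 0 0 0 7;1 0 0 0 0 0 7;1 0 0 0 0 0 7;1 0 0 0 0 0 7;1 0 0 0 0 0 7;1 0 0 0 0 0 7;1 0 0 0 0 0 7;1 0 0 0 0 0 7;1 0 0 0 0 0 7")

```text
t: 17.7
eef_pos: [0.4329, -0.3741, 0.1583]
tool_rot: [-0.0, 0.999, 0.049, 0.0]
contact_force: [-0.2, 0.1, -0.3]
gripper_width: 1.0
```

```bash
python3 -c "
from h import *
go(.4435,-.0025,.18,0)"
```

```text
turn [-0.  -0.   5.6] shift [  1.06 -37.16  -2.17] j7 -0.86 t 17.7 F [-0.2  0.1 -0.3] w 1.0
```

```bash
cat >> m.py <<'E'
def gold(c,seed_xy,rad=.12):
    "gold blobs near a world point, on z=.034: positions and sizes"
    hsv=cv2.cvtColor(c['img'],cv2.COLOR_RGB2HSV); m=cv2.inRange(hsv,(18,100,150),(32,255,255))
    n,l,s,ce=cv2.connectedComponentsWithStats(m)
    for i in range(1,n):
        p=ray(c,ce[i],.034)[:2]
        if s[i][4]>8 and np.hypot(*(p-seed_xy))<rad:
            r=rect((l==i).astype(np.uint8)); print('  gold',p.round(4),'area',s[i][4],'px',ce[i].round(1),'z46',ray(c,ce[i],.046)[:2].round(4))
E
python3 -c "
from m import *
c=cam('top')
print(1);gold(c,(.4435,-.0025)); print(2);gold(c,(.4367,-.132))
save(c,'all2.png',(60,90,500,330),1.8)"
```

```text
1
  gold [ 0.4928 -0.0219] area 63 px [262.1 233.8] z46 [ 0.4916 -0.0222]
  gold [ 0.4441 -0.0021] area 34 px [254.1 254.4] z46 [ 0.4433 -0.0026]
  gold [0.398  0.0146] area 61 px [247.4 274. ] z46 [0.3976 0.014 ]
2
  gold [ 0.4866 -0.1297] area 60 px [307.1 235.4] z46 [ 0.4855 -0.129 ]
  gold [ 0.4377 -0.1325] area 19 px [308.8 255.8] z46 [ 0.437  -0.1318]
  gold [ 0.3819 -0.1345] area 56 px [310.4 279.4] z46 [ 0.3817 -0.1338]
```

View pics/all2.png

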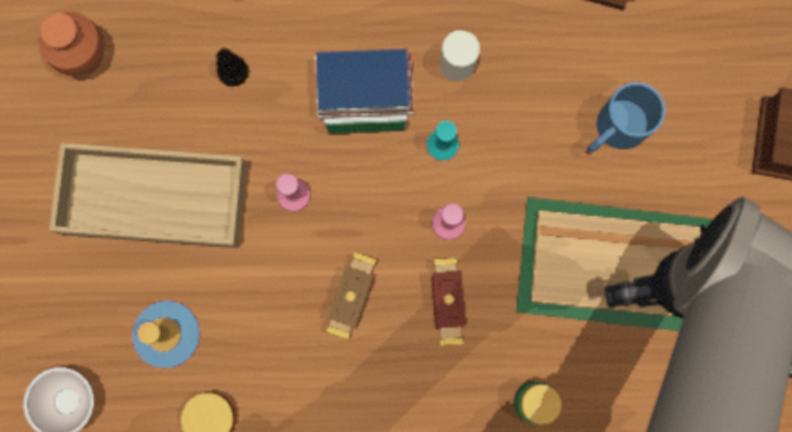

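View: the crate is open, the lid lies centred on the mat (620,265), and the candlestick is on the coaster (160,333). Chests haven't moved.

Request:
move_arm(commands="1 0 0 0 0 0 5.6;1 0.1 -3.72 0 0 0 0;1 0.1 -3.72 0 0 0 0;1 0.1 -3.72 0 0 0 0;1 0.1 -3.72 0 0 0 0;1 0.1 -3.72 0 0 0 0;1 0.1 -3.72 0 0 0 0;1 0.1 -3.72 0 0 0 0;1 0.1 -3.72 0 0 0 0;1 0.1 -3.72 0 0 0 0;1 0.1 -3.72 0 0 0 0;1 0 0 0 0 0 7")

```text
t: 18.75
eef_pos: [0.4411, 0.0053, 0.1588]
tool_rot: [-0.001, 0.999, -0.052, 0.001]
contact_force: [1.2, -0.3, 0.2]
gripper_width: 1.003
```

Request:
move_arm(commands="1 0 0 0 0 0 7;1 0 0 0 0 0 7;1 0 0 2 0 0 0;1 0 0 2 0 0 0;1 0 0 0 0 0 0;1 0 0 0 0 0 0;1 0 0 0 0 0 0;1 0 0 0 0 0 0")

```text
t: 19.42
eef_pos: [0.4415, -0.0021, 0.1193]
tool_rot: [-0.0, 0.984, -0.179, 0.001]
contact_force: [0.1, -0.7, -0.2]
gripper_width: 1.001
```

```bash
python3 -c "
from h import *
go(.4433,-.0026,.010,-21)"
```

```text
turn [-0.04 -0.09  0.38] shift [ 1.900e-01 -1.000e-02  1.093e+01] j7 -2.11 t 19.4 F [ 0.1 -0.7 -0.2] w 1.001
```

Request:
move_arm(commands="1 0.19 0 2.5 0 0 0.4;1 0 0 2.5 0 0 0;1 0 0 2.5 0 0 0;1 0 0 2 0 0 0;1 0 0 1.4 0 0 0;1 0 0 0 0 0 0;0.2 0 0 0 0 0 0;0.2 0 0 0 0 0 0;0.2 0 0 0 0 0 0;0.2 0 0 0 0 0 0;0.2 0 0 0 0 0 0;0.2 0 0 0 0 0 0", force=60)

```text
t: 20.42
eef_pos: [0.4435, -0.0028, 0.0106]
tool_rot: [-0.0, 0.983, -0.183, 0.001]
contact_force: [-0.6, -0.5, 7.7]
gripper_width: 0.438
```

Request:
move_arm(commands="0.2 0 0 0 0 0 0;0.2 0 0 0 0 0 0;0.2 0 0 -1 0 0 0;0.2 0 0 -3 0 0 0;0.2 0 0 -2 0 0 -7;0.2 0 0 0 0 0 -7;0.2 0 0 0 0 0 -7;0.2 0 0 0 0 0 -1;0.2 0 0 0 0 0 0;0.2 0 0 0 0 0 0")

```text
t: 21.25
eef_pos: [0.4423, -0.0029, 0.0695]
tool_rot: [0.0, 1.0, 0.006, -0.0]
contact_force: [-0.2, 0.1, -1.8]
gripper_width: 0.438
```

```bash
python3 -c "
from m import *
o=bot.get_obs()
c=cam('top');gold(c,o['eef_pos'][:2])
go(.58,-.029,.015,1)"
```

```text
turn [ 0.01  0.02 -0.22] shift [13.73  2.86  5.43] j7 -1.82 t 21.3 F [ 0.2 -0.5 -2.3] w 0.438
```

Request:
move_arm(commands="0.2 3.43 0.715 0 0 0 -0.2;0.2 3.43 0.715 0 0 0 0;0.2 3.43 0.715 0 0 0 0;0.2 3.43 0.715 0 0 0 0;0.2 0 0 2 0 0 0;0.2 0 0 2 0 0 0;0.2 0 0 1.4 0 0 0;0.2 0 0 0 0 0 0;0.2 0 0 0 0 0 0")

```text
t: 22.05
eef_pos: [0.5793, -0.0286, 0.0145]
tool_rot: [0.0, 1.0, 0.01, -0.001]
contact_force: [-0.6, 0.4, -1.8]
gripper_width: 0.433
```

Request:
move_arm(commands="0.2 1 0 0 0 0 0;0.2 0.7 0 0 0 0 0;0.2 0.5 0 0 0 0 0;0.2 0.4 0 0 0 0 0;0.2 0.4 0 0 0 0 0;0.2 0.4 0 0 0 0 0;0.2 0.3 0 0 0 0 0;0.2 0.3 0 0 0 0 0;0.2 0.3 0 0 0 0 0;0.2 0.2 0 0 0 0 0;0.2 0 0 0 0 0 0;0.2 0 0 0 0 0 0")

```text
t: 23.05
eef_pos: [0.6253, -0.0279, 0.0152]
tool_rot: [0.0, 1.0, 0.01, 0.0]
contact_force: [-0.9, -0.9, -2.4]
gripper_width: 0.436
```

```bash
python3 -c "
from m import *
go(.6312,-.029,.015,1); print(bot.get_obs()['eef_pos'])"
```

```text
turn [ 0.   -0.01  0.15] shift [0.59 0.12 0.02] j7 -1.74 t 23.1 F [-0.9 -0.9 -2.4] w 0.436
[ 0.62529774 -0.02786504  0.01515072]
```

Request:
move_arm(commands="0.2 0.2 0 0 0 0 0;0.2 0.2 0 0 0 0 0;0.2 0.2 0 0 0 0 0;0.2 0 0 0 0 0 0")

```text
t: 23.38
eef_pos: [0.6293, -0.0278, 0.0149]
tool_rot: [0.0, 1.0, 0.01, -0.002]
contact_force: [-8.6, 0.0, 1.2]
gripper_width: 0.435
```

Request:
move_arm(commands="0.2 0.15 0 0 0 0 0;0.2 0.15 0 0 0 0 0;0.2 0 0 0 0 0 0")

```text
t: 23.63
eef_pos: [0.6293, -0.0278, 0.0146]
tool_rot: [0.0, 1.0, 0.01, -0.005]
contact_force: [-16.2, -0.8, 8.4]
gripper_width: 0.436
```

Request:
move_arm(commands="0.2 0.15 0 0 0 0 0;0.2 0.1 0 0 0 0 0;0.2 0 0 0 0 0 0")

```text
t: 23.88
eef_pos: [0.6293, -0.0278, 0.0142]
tool_rot: [0.001, 1.0, 0.01, -0.007]
contact_force: [-23.5, 0.5, 12.7]
gripper_width: 0.435
```

```bash
python3 -c "
from m import *
go(.6312,-.029,.015,1); print(bot.get_obs()['eef_pos'])
c=cam('top'); s=cam('scene'); a=c['img'][130:260,200:330]; b=s['img'][180:310,240:370]
cv2.imwrite('pics/push1.png',cv2.resize(np.hstack([a,b])[:,:,::-1],None,fx=3,fy=3))"
```

```text
turn [0.06 0.86 0.15] shift [ 0.19  0.12 -0.08] j7 -1.74 t 23.9 F [-23.5   0.5  12.7] w 0.435
[ 0.62930785 -0.0278073   0.01421402]
```

View pics/push1.png

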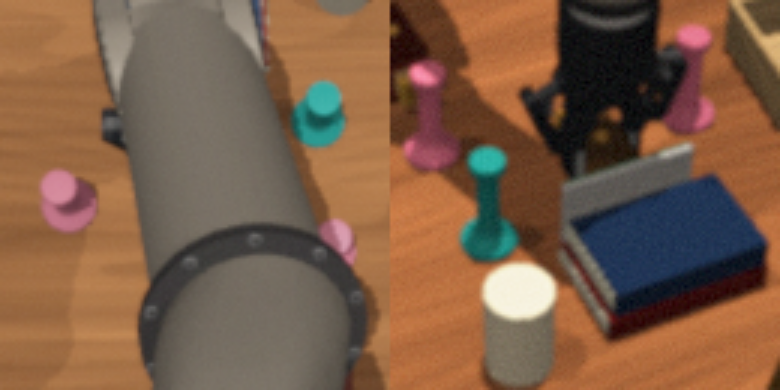

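Pressed hard (23 N) at x=.6293, a firm stop, so this drawer is shut. Back off, lift, turn round.

Request:
move_arm(commands="0.2 -0.85 0 0 0 0 0;0.2 -2 0 0 0 0 0;0.2 -3 0 0 0 0 0;0.2 -3 0 -3 0 0 0;0.2 -1 0 -4 0 0 0;0.2 0 0 -3 0 0 0;0.2 0 0 0 0 0 -6.92;0.2 0 0 0 0 0 -6.92;0.2 0 0 0 0 0 -6.92;0.2 0 0 0 0 0 -6.92;0.2 0 0 0 0 0 -6.92;0.2 0 0 0 0 0 -6.92")

```text
t: 24.98
eef_pos: [0.5403, -0.0294, 0.1155]
tool_rot: [0.0, 0.93, 0.367, 0.002]
contact_force: [0.2, 0.4, -2.1]
gripper_width: 0.437
```

Request:
move_arm(commands="0.2 0 0 0 0 0 -6.92;0.2 0 0 0 0 0 -6.92;0.2 0 0 0 0 0 -6.92;0.2 0 0 0 0 0 -6.92;0.2 0 0 0 0 0 -6.92;0.2 0 0 0 0 0 -6.92;0.2 0 0 0 0 0 -6.92;0.2 0 0 0 0 0 -6.92;0.2 0 0 0 0 0 -6.92;0.2 0 0 0 0 0 -6.92;0.2 0 0 0 0 0 -6.92;0.2 0 0 0 0 0 -6.92")

```text
t: 25.98
eef_pos: [0.5402, -0.0296, 0.1154]
tool_rot: [0.001, 0.454, 0.891, 0.001]
contact_force: [-0.5, 0.4, -1.8]
gripper_width: 0.433
```

Request:
move_arm(commands="0.2 0 0 0 0 0 -6.92;0.2 0 0 0 0 0 -6.92;0.2 0 0 0 0 0 -6.92;0.2 0 0 0 0 0 -6.92;0.2 0 0 0 0 0 -6.92;0.2 0 0 0 0 0 -6.92;0.2 0 0 0 0 0 -6.92;0.2 0 0 0 0 0 -6.92;0.2 0 0 0 0 0 0;0.2 0 0 0 0 0 0")

```text
t: 26.82
eef_pos: [0.5396, -0.0297, 0.1151]
tool_rot: [0.001, -0.007, 1.0, 0.0]
contact_force: [-0.3, 0.2, -2.4]
gripper_width: 0.436
```

```bash
python3 -c "
from m import *
go(.58,-.029,.015,181); print(bot.get_obs()['eef_pos'])
c=cam('top'); print(2);gold(c,(.4367,-.132))"
```

```text
turn [ 0.04  0.09 -0.18] shift [-4.04  0.   10.01] j7 1.02 t 26.8 F [-0.3  0.2 -2.4] w 0.436
[ 0.5396377  -0.02973564  0.11506736]
2
```

Request:
move_arm(commands="0.2 -2 0 2 0 0 -0.2;0.2 -2 0 3 0 0 0;0.2 0 0 3 0 0 0;0.2 0 0 2 0 0 0;0.2 0 0 0 0 0 0;0.2 -1 0 0 0 0 0;0.2 -0.7 0 0 0 0 0;0.2 -0.5 0 0 0 0 0;0.2 -0.4 0 0 0 0 0;0.2 -0.4 0 0 0 0 0;0.2 -0.4 0 0 0 0 0;0.2 -0.3 0 0 0 0 0")

```text
t: 27.87
eef_pos: [0.6163, -0.028, 0.0151]
tool_rot: [0.0, -0.011, 1.0, -0.0]
contact_force: [0.5, -0.7, -2.2]
gripper_width: 0.435
```

Request:
move_arm(commands="0.2 -0.3 0 0 0 0 0;0.2 -0.3 0 0 0 0 0;0.2 -0.2 0 0 0 0 0;0.2 -0.2 0 0 0 0 0;0.2 -0.2 0 0 0 0 0;0.2 0 0 0 0 0 0")

```text
t: 28.37
eef_pos: [0.6278, -0.0277, 0.0146]
tool_rot: [-0.0, -0.011, 1.0, 0.0]
contact_force: [-2.1, -0.0, -2.9]
gripper_width: 0.438
```

Request:
move_arm(commands="0.2 -0.15 0 0 0 0 0;0.2 -0.15 0 0 0 0 0;0.2 0 0 0 0 0 0")

```text
t: 28.62
eef_pos: [0.6284, -0.0277, 0.0142]
tool_rot: [-0.002, -0.011, 1.0, -0.0]
contact_force: [-8.8, -0.8, 1.4]
gripper_width: 0.443
```

Request:
move_arm(commands="0.2 -0.15 0 0 0 0 0;0.2 -0.05 0 0 0 0 0;0.2 0 0 0 0 0 0")

```text
t: 28.87
eef_pos: [0.6284, -0.0276, 0.0139]
tool_rot: [-0.004, -0.011, 1.0, -0.001]
contact_force: [-14.8, -1.0, 6.9]
gripper_width: 0.438
```

Both drawers of this chest are shut (stops at .6293 and .6284, symmetric). Now to the crate.

Request:
move_arm(commands="0.2 1 0 0 0 0 0;0.2 2 0 0 0 0 0;0.2 3 0 0 0 0 0;0.2 2 0 -3 0 0 0;0.2 0 0 -4 0 0 0;0.2 0 0 -4 0 0 0;0.2 0 0 -1 0 0 6;0.2 -0.5 3.4 0 0 0 0;0.2 -0.5 3.4 0 0 0 0;0.2 -0.5 3.4 0 0 0 0;0.2 -0.5 3.4 0 0 0 0;0.2 -0.5 3.4 0 0 0 0")

```text
t: 29.87
eef_pos: [0.5928, 0.1398, 0.1353]
tool_rot: [0.001, 0.041, 0.999, 0.0]
contact_force: [0.2, 0.1, -1.9]
gripper_width: 0.432
```

Request:
move_arm(commands="0.2 -0.5 3.4 0 0 0 0;0.2 -0.5 3.4 0 0 0 0;0.2 -0.5 3.4 0 0 0 0;0.2 -0.5 3.4 0 0 0 0;0.2 0 0 0 0 0 0;0.2 0 0 0 0 0 0;0.2 0 0 0 0 0 0")

```text
t: 30.45
eef_pos: [0.6231, 0.2718, 0.1346]
tool_rot: [0.0, 0.041, 0.999, -0.0]
contact_force: [-0.5, -0.7, -2.7]
gripper_width: 0.43
```

```bash
python3 -c "
from m import *
go(.5896,.3183,.018,175); print(bot.get_obs()['eef_pos'])
c=cam('top'); print(2);gold(c,(.4367,-.132),.16)"
```

```text
turn [-0.02  0.03  0.29] shift [ 3.75  4.34 11.66] j7 0.54 t 30.4 F [-0.5 -0.7 -2.7] w 0.43
[0.62313501 0.27177467 0.13462083]
2
  gold [ 0.5006 -0.2712] area 18 px [365.6 228.4] z46 [ 0.4993 -0.2692]
  gold [ 0.4906 -0.2578] area 37 px [360.3 232.6] z46 [ 0.4894 -0.256 ]
  gold [ 0.4879 -0.13  ] area 23 px [307.2 234.9] z46 [ 0.4867 -0.1293]
  gold [ 0.4666 -0.2509] area 17 px [357.8 242.6] z46 [ 0.4657 -0.2491]
```

Request:
move_arm(commands="0.2 1.87 2.17 0 0 0 0.3;0.2 1.88 2.17 0 0 0 0;0.2 0 0 2 0 0 0;0.2 0 0 2 0 0 0;0.2 0 0 2 0 0 0;0.2 0 0 0 0 0 0;0.2 0 0 0 0 0 0")

```text
t: 31.08
eef_pos: [0.5893, 0.3162, 0.074]
tool_rot: [-0.001, 0.045, 0.999, -0.001]
contact_force: [1.1, 0.8, -1.8]
gripper_width: 0.434
```

```bash
python3 -c "
from m import *
go(.5896,.3183,.0166,175)
c=cam('top'); s=cam('scene'); a=c['img'][140:280,60:240]; b=s['img'][120:260,330:510]
cv2.imwrite('pics/pack1.png',cv2.resize(np.hstack([a,b])[:,:,::-1],None,fx=2.2,fy=2.2))"
```

```text
turn [-0.11 -0.07 -0.14] shift [-0.01  0.21  5.74] j7 0.4 t 31.1 F [ 1.1  0.8 -1.8] w 0.434
```

View pics/pack1.png

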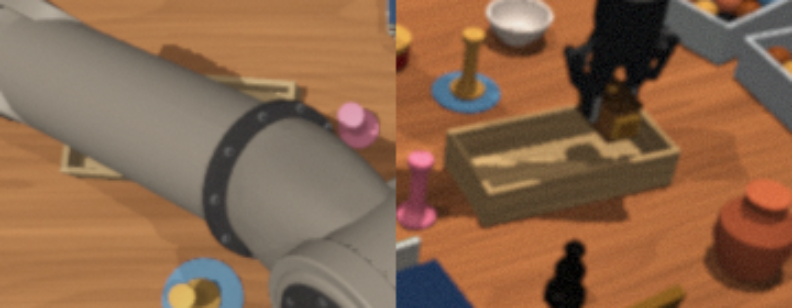

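Chest is over the crate's far half, inside the walls. Lowering and releasing with a partial opening.

Request:
move_arm(commands="0.2 0 0 2 0 0 0;0.2 0 0 1.8 0 0 0;0.2 0 0 1 0 0 0;0.2 0 0 0.5 0 0 0;0.2 0 0 0.3 0 0 0;0.2 0 0 0.1 0 0 0;0.2 0 0 0 0 0 0;0.2 0 0 0 0 0 0")

```text
t: 31.85
eef_pos: [0.5895, 0.3188, 0.0185]
tool_rot: [0.0, 0.044, 0.999, 0.0]
contact_force: [-0.3, -0.6, -1.7]
gripper_width: 0.431
```

Request:
move_arm(commands="0.7 0 0 0 0 0 0;0.7 0 0 0 0 0 0;0.7 0 0 0 0 0 0;0.7 0 0 0 0 0 0;0.7 0 0 0 0 0 0;0.7 0 0 -1 0 0 0;0.7 0 0 -2 0 0 0;0.7 0 0 -4 0 0 0;0.7 0 0 -4 0 0 0;0.7 0 0 -2 0 0 0;0.7 0 0 0 0 0 0")

```text
t: 32.77
eef_pos: [0.5914, 0.3212, 0.1548]
tool_rot: [0.004, 0.044, 0.999, 0.003]
contact_force: [0.1, 0.2, 0.5]
gripper_width: 0.702
```

```bash
python3 -c "
from m import *
go(.4368,-.1318,.15,182.6); print(bot.get_obs()['eef_pos'])"
```

```text
turn [ 0.33  0.45 -7.63] shift [ 17.5  -44.55   0.48] j7 0.45 t 32.8 F [0.1 0.2 0.5] w 0.702
[0.59136902 0.32115512 0.15480896]
```

Request:
move_arm(commands="1 0 0 0 0 0 -3.8;1 0 0 0 0 0 -3.8;1 1.74 -4.45 0 0 0 0;1 1.45 -3.7 0 0 0 0;1 1.45 -3.7 0 0 0 0;1 1.45 -3.7 0 0 0 0;1 1.45 -3.7 0 0 0 0;1 1.45 -3.7 0 0 0 0;1 1.45 -3.7 0 0 0 0;1 1.45 -3.7 0 0 0 0;1 1.45 -3.7 0 0 0 0;1 0 0 0 0 0 0")

```text
t: 33.77
eef_pos: [0.4697, -0.0314, 0.1464]
tool_rot: [-0.003, -0.017, 1.0, -0.003]
contact_force: [-1.1, -0.0, -0.9]
gripper_width: 0.996
```

```bash
python3 -c "
from m import *
go(.4368,-.1318,.15,182.6)
c=cam('top'); gold(c,(.4367,-.132),.13)"
```

```text
turn [-0.31 -0.31 -0.69] shift [ 3.74 -9.88 -0.36] j7 1.09 t 33.8 F [-1.1 -0.  -0.9] w 0.996
  gold [ 0.4645 -0.2472] area 9 px [356.3 243.6] z46 [ 0.4636 -0.2455]
```

```bash
python3 -c "
from m import *
c=cam('scene')
for p in [(.4367,-.132,.046),(.486,-.1297,.034),(.382,-.1345,.034)]: print('exp',proj(c,p).round(1))
gold(c,(.4367,-.132),.13)"
```

```text
exp [240.5 190. ]
exp [248.3 204.9]
exp [232.9 181.8]
```

```bash
python3 -c "
from m import *
c=cam('scene'); save(c,'s2.png',(170,110,470,280),2.6)"
```

```text
(no output)
```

View pics/s2.png

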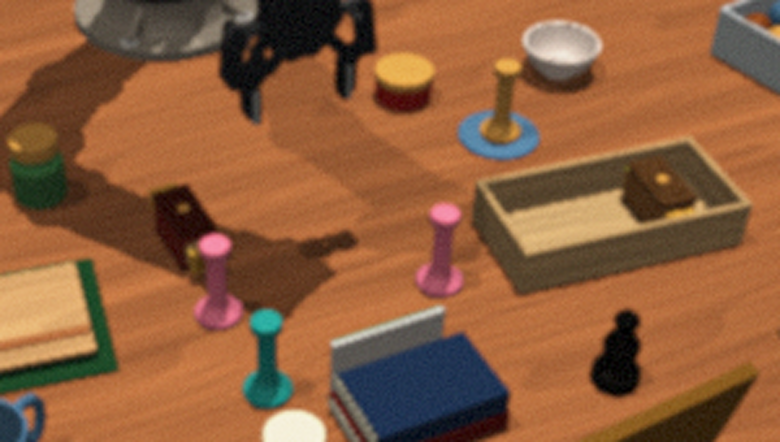

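The walnut chest stands in the crate. The mahogany chest's knob is at pixel (240,190), exactly as expected, so it hasn't moved.

Request:
move_arm(commands="1 1.2 -3.3 0 0 0 -0.35;1 1.2 -3.3 0 0 0 -0.35;1 1.34 -3.28 0 0 0 0;1 0 0 2 0 0 0;1 0 0 2 0 0 0;1 0 0 0 0 0 0;1 0 0 0 0 0 0;1 0 0 0 0 0 0")

```text
t: 34.58
eef_pos: [0.442, -0.1207, 0.1087]
tool_rot: [0.001, -0.03, 1.0, 0.0]
contact_force: [0.5, -0.1, 0.1]
gripper_width: 1.002
```

```bash
python3 -c "
from m import *
go(.4368,-.1318,.011,182.6)"
```

```text
turn [0.03 0.07 0.87] shift [ 0.57 -1.09  9.77] j7 1.26 t 34.6 F [ 0.5 -0.1  0.1] w 1.002
```

Request:
move_arm(commands="1 0.57 -1.09 2 0 0 0.87;1 0 0 2.5 0 0 0;1 0 0 2.5 0 0 0;1 0 0 1.8 0 0 0;1 0 0 0.95 0 0 0;1 0 0 0 0 0 0;0.2 0 0 0 0 0 0;0.2 0 0 0 0 0 0;0.2 0 0 0 0 0 0;0.2 0 0 0 0 0 0;0.2 0 0 0 0 0 0;0.2 0 0 0 0 0 0")

```text
t: 35.58
eef_pos: [0.4366, -0.1339, 0.0114]
tool_rot: [0.001, -0.021, 1.0, -0.0]
contact_force: [-0.5, 0.0, 7.4]
gripper_width: 0.435
```

Request:
move_arm(commands="0.2 0 0 0 0 0 0;0.2 0 0 0 0 0 0;0.2 0 0 -1 0 0 0;0.2 0 0 -3 0 0 0;0.2 0 0 -4 0 0 0;0.2 0 0 -2 0 0 1.6;0.2 0 0 0 0 0 0;0.2 0 0 0 0 0 0")

```text
t: 36.25
eef_pos: [0.4362, -0.1344, 0.1116]
tool_rot: [0.001, -0.007, 1.0, -0.001]
contact_force: [0.6, -0.3, -1.9]
gripper_width: 0.44
```

```bash
python3 -c "
from m import *
go(.57,-.029,.015,181)"
```

```text
turn [-0.11  0.12 -0.23] shift [-13.56  10.31   9.66] j7 1.26 t 36.2 F [ 0.6 -0.3 -1.9] w 0.44
```

Request:
move_arm(commands="0.2 0 3.43 0 0 0 -0.2;0.2 0 3.44 0 0 0 0;0.2 0 3.44 0 0 0 0;0.2 -3.39 0 0 0 0 0;0.2 -3.39 0 0 0 0 0;0.2 -3.39 0 0 0 0 0;0.2 -3.39 0 0 0 0 0;0.2 0 0 3 0 0 0;0.2 0 0 3 0 0 0;0.2 0 0 2.6 0 0 0;0.2 0 0 1 0 0 0;0.2 0 0 0 0 0 0")

```text
t: 37.25
eef_pos: [0.5674, -0.0281, 0.0122]
tool_rot: [-0.003, -0.009, 1.0, -0.0]
contact_force: [0.5, 0.7, -0.9]
gripper_width: 0.434
```

Request:
move_arm(commands="0.2 -1.5 0 0 0 0 0;0.2 -1 0 0 0 0 0;0.2 -0.7 0 0 0 0 0;0.2 -0.5 0 0 0 0 0;0.2 -0.4 0 0 0 0 0;0.2 -0.4 0 0 0 0 0;0.2 -0.4 0 0 0 0 0;0.2 -0.3 0 0 0 0 0;0.2 -0.2 0 0 0 0 0;0.2 0 0 0 0 0 0")

```text
t: 38.08
eef_pos: [0.6234, -0.0274, 0.0141]
tool_rot: [-0.0, -0.009, 1.0, -0.0]
contact_force: [-1.5, -0.5, -2.2]
gripper_width: 0.436
```

```bash
python3 -c "
from m import *
go(.629,-.029,.015,181)"
```

```text
turn [-0.01 -0.04  0.  ] shift [-0.56 -0.17 -0.09] j7 0.96 t 38.1 F [-1.5 -0.5 -2.2] w 0.436
```

Request:
move_arm(commands="0.2 -0.2 0 0 0 0 0;0.2 -0.2 0 0 0 0 0;0.2 -0.2 0 0 0 0 0;0.2 0 0 0 0 0 0")

```text
t: 38.42
eef_pos: [0.6296, -0.0273, 0.0141]
tool_rot: [-0.0, -0.009, 1.0, -0.0]
contact_force: [-2.4, -0.6, -2.2]
gripper_width: 0.436
```

Request:
move_arm(commands="0.2 -0.15 0 0 0 0 0;0.2 -0.15 0 0 0 0 0;0.2 0 0 0 0 0 0")

```text
t: 38.67
eef_pos: [0.6296, -0.0274, 0.0138]
tool_rot: [-0.003, -0.009, 1.0, -0.001]
contact_force: [-11.3, -1.2, 5.0]
gripper_width: 0.437
```

Request:
move_arm(commands="0.2 -0.15 0 0 0 0 0;0.2 -0.05 0 0 0 0 0;0.2 0 0 0 0 0 0")

```text
t: 38.92
eef_pos: [0.6296, -0.0274, 0.0135]
tool_rot: [-0.005, -0.009, 1.0, -0.001]
contact_force: [-18.5, -1.0, 9.6]
gripper_width: 0.433
```

Hard stop at .6296. Back off, lift, turn round the other way.

Request:
move_arm(commands="0.2 0.8 0 0 0 0 0;0.2 2 0 0 0 0 0;0.2 3 0 0 0 0 0;0.2 3 0 -3 0 0 0;0.2 0.5 0 -4 0 0 0;0.2 0 0 -3 0 0 0;0.2 0 0 0 0 0 6.92;0.2 0 0 0 0 0 6.92;0.2 0 0 0 0 0 6.92;0.2 0 0 0 0 0 6.92;0.2 0 0 0 0 0 6.92;0.2 0 0 0 0 0 6.92")

```text
t: 39.92
eef_pos: [0.5434, -0.0285, 0.1144]
tool_rot: [0.001, 0.349, 0.937, 0.001]
contact_force: [-0.7, -0.9, -2.2]
gripper_width: 0.436
```

Request:
move_arm(commands="0.2 0 0 0 0 0 6.92;0.2 0 0 0 0 0 6.92;0.2 0 0 0 0 0 6.92;0.2 0 0 0 0 0 6.92;0.2 0 0 0 0 0 6.92;0.2 0 0 0 0 0 6.92;0.2 0 0 0 0 0 6.92;0.2 0 0 0 0 0 6.92;0.2 0 0 0 0 0 6.92;0.2 0 0 0 0 0 6.92;0.2 0 0 0 0 0 6.92;0.2 0 0 0 0 0 6.92")

```text
t: 40.92
eef_pos: [0.5435, -0.0283, 0.1143]
tool_rot: [0.001, 0.882, 0.471, 0.001]
contact_force: [1.1, -0.2, -1.6]
gripper_width: 0.436
```

Request:
move_arm(commands="0.2 0 0 0 0 0 6.92;0.2 0 0 0 0 0 6.92;0.2 0 0 0 0 0 6.92;0.2 0 0 0 0 0 6.92;0.2 0 0 0 0 0 6.92;0.2 0 0 0 0 0 6.92;0.2 0 0 0 0 0 6.92;0.2 0 0 0 0 0 6.92;0.2 0 0 0 0 0 0;0.2 0 0 0 0 0 0")

```text
t: 41.75
eef_pos: [0.543, -0.0283, 0.1141]
tool_rot: [0.0, 1.0, 0.012, 0.001]
contact_force: [-0.2, -0.9, -1.8]
gripper_width: 0.439
```

```bash
python3 -c "
from m import *
go(.58,-.029,.015,1)"
```

```text
turn [ 0.01 -0.11  0.34] shift [3.7  0.13 9.91] j7 -1.71 t 41.8 F [-0.2 -0.9 -1.8] w 0.439
```

Request:
move_arm(commands="0.2 1.85 0 2 0 0 0.3;0.2 1.85 0 3 0 0 0;0.2 0 0 3 0 0 0;0.2 0 0 1.9 0 0 0;0.2 0 0 0 0 0 0;0.2 1 0 0 0 0 0;0.2 0.7 0 0 0 0 0;0.2 0.5 0 0 0 0 0;0.2 0.4 0 0 0 0 0;0.2 0.4 0 0 0 0 0;0.2 0.4 0 0 0 0 0;0.2 0.3 0 0 0 0 0")

```text
t: 42.75
eef_pos: [0.6158, -0.0278, 0.0149]
tool_rot: [0.0, 1.0, 0.007, -0.001]
contact_force: [-2.9, -1.1, -0.4]
gripper_width: 0.438
```

Request:
move_arm(commands="0.2 0.3 0 0 0 0 0;0.2 0.3 0 0 0 0 0;0.2 0.2 0 0 0 0 0;0.2 0.2 0 0 0 0 0;0.2 0.2 0 0 0 0 0;0.2 0 0 0 0 0 0")

```text
t: 43.25
eef_pos: [0.6281, -0.0277, 0.0146]
tool_rot: [0.0, 1.0, 0.007, -0.0]
contact_force: [-3.0, 0.1, -1.6]
gripper_width: 0.435
```

Request:
move_arm(commands="0.2 0.15 0 0 0 0 0;0.2 0.15 0 0 0 0 0;0.2 0 0 0 0 0 0")

```text
t: 43.5
eef_pos: [0.6281, -0.0277, 0.0139]
tool_rot: [0.0, 1.0, 0.007, -0.003]
contact_force: [-10.4, -1.4, 2.0]
gripper_width: 0.441
```

Request:
move_arm(commands="0.2 0.15 0 0 0 0 0;0.2 0.05 0 0 0 0 0;0.2 0 0 0 0 0 0")

```text
t: 43.75
eef_pos: [0.6281, -0.0276, 0.0135]
tool_rot: [0.0, 1.0, 0.007, -0.005]
contact_force: [-14.2, -0.5, 5.6]
gripper_width: 0.441
```

Stop at .6281; sum equals the first chest's, so all four drawers are shut. To the crate's near half.

Request:
move_arm(commands="0.2 -1 0 0 0 0 0;0.2 -2 0 0 0 0 0;0.2 -3 0 0 0 0 0;0.2 -2 0 -3 0 0 0;0.2 0 0 -4 0 0 0;0.2 0 0 -4 0 0 0;0.2 0 0 -1 0 0 6;0.2 0 0 0 0 0 0;0.2 0 0 0 0 0 0;0.2 0 0 0 0 0 0")

```text
t: 44.58
eef_pos: [0.5525, -0.0285, 0.1334]
tool_rot: [0.0, 0.999, -0.044, -0.001]
contact_force: [-0.8, -0.3, -2.2]
gripper_width: 0.435
```

```bash
python3 -c "
from m import *
go(.580,.2087,.0185,-5)"
```

```text
turn [ 0.01  0.09 -0.07] shift [  0.67 -23.87  11.49] j7 -1.81 t 44.6 F [-0.8 -0.3 -2.2] w 0.435
```

Request:
move_arm(commands="0.2 0.09 -3.41 0 0 0 0;0.2 0.09 -3.41 0 0 0 0;0.2 0.09 -3.41 0 0 0 0;0.2 0.1 -3.41 0 0 0 0;0.2 0.1 -3.41 0 0 0 0;0.2 0.1 -3.41 0 0 0 0;0.2 0.1 -3.41 0 0 0 0;0.2 0 0 2 0 0 0;0.2 0 0 2 0 0 0;0.2 0 0 1 0 0 0;0.2 0 0 0 0 0 0;0.2 0 0 0 0 0 0")

```text
t: 45.58
eef_pos: [0.5808, 0.2076, 0.0832]
tool_rot: [0.001, 0.999, -0.046, -0.001]
contact_force: [0.4, -0.2, -2.3]
gripper_width: 0.439
```

```bash
python3 -c "
from m import *
go(.580,.2087,.0172,-5)"
```

```text
turn [ 0.09  0.16 -0.22] shift [-0.09 -0.1   6.6 ] j7 -2.24 t 45.6 F [ 0.4 -0.2 -2.3] w 0.439
```

Request:
move_arm(commands="0.2 -0.05 -0.1 2 0 0 0;0.2 0 0 2 0 0 0;0.2 0 0 1.3 0 0 0;0.2 0 0 0.7 0 0 0;0.2 0 0 0.4 0 0 0;0.2 0 0 0.1 0 0 0;0.2 0 0 0 0 0 0;0.2 0 0 0 0 0 0")

```text
t: 46.25
eef_pos: [0.5819, 0.2099, 0.0206]
tool_rot: [-0.0, 0.999, -0.046, 0.001]
contact_force: [0.1, 0.2, -0.9]
gripper_width: 0.434
```

Request:
move_arm(commands="0.7 0 0 0 0 0 0;0.7 0 0 0 0 0 0;0.7 0 0 0 0 0 0;0.7 0 0 0 0 0 0;0.7 0 0 0 0 0 0;0.7 0 0 -1 0 0 0;0.7 0 0 -2 0 0 0;0.7 0 0 -4 0 0 0;0.7 0 0 -4 0 0 0;0.7 0 0 -4 0 0 0;0.7 0 3 -2 0 0 0;0.7 0 4 0 0 0 0")

```text
t: 47.25
eef_pos: [0.5778, 0.1451, 0.1968]
tool_rot: [-0.003, 0.999, -0.042, 0.005]
contact_force: [1.6, -0.5, 0.3]
gripper_width: 0.697
```

Request:
move_arm(commands="0.7 0 4 0 0 0 0;0.7 -0.5 4 0 0 0 0;0.7 -0.5 4 0 0 0 0;0.7 -0.5 4 0 0 0 0;0.7 -0.5 4 0 0 0 0;0.7 -0.5 4 0 0 0 0;0.7 -0.5 4 0 0 0 0;0.7 -0.5 4 0 0 0 0;0.7 -0.5 4 0 0 0 0;0.7 -0.5 4 0 0 0 0;0.7 -0.5 4 0 0 0 0;0.7 0 0 0 0 0 0")

```text
t: 48.25
eef_pos: [0.4812, -0.3035, 0.1907]
tool_rot: [0.003, 0.999, -0.051, -0.0]
contact_force: [-0.3, -0.4, 0.3]
gripper_width: 0.703
```

```bash
python3 -c "
from m import *
c=cam('top'); s=cam('scene'); save(c,'fin.png',(60,90,500,330),1.8)
a=c['img'][150:260,70:240]; cv2.imwrite('pics/fin2.png',cv2.resize(np.hstack([a,s['img'][120:230,335:505]])[:,:,::-1],None,fx=2.3,fy=2.3))
gold(c,(.585,.2635),.15)
hsv=cv2.cvtColor(c['img'],cv2.COLOR_RGB2HSV); m=cv2.inRange(hsv,(95,80,60),(125,255,255)); m[:250]=0; m[:,200:]=0; m[310:]=0
p=max(cv2.findContours(m,0,2)[0],key=cv2.contourArea); e=cv2.fitEllipse(cv2.convexHull(p)); print('coaster',ray(c,e[0],.004)[:2],e)
m=cv2.inRange(hsv,(10,110,60),(32,255,255)); k=np.zeros_like(m); cv2.ellipse(k,e,1,-1); m*=k; q=np.argwhere(m>0); print('brass bbox',q.min(0),q.max(0),ray(c,(q[:,1].max()+.5,q[:,0].mean()),.004))
print(bot.get_obs()['eef_pos'])"
```

```text
gold [0.6261 0.208 ] area 32 px [166.4 181.3] z46 [0.6236 0.2056]
  gold [0.6215 0.2964] area 40 px [129.9 183.9] z46 [0.6191 0.2932]
  gold [0.5872 0.2154] area 18 px [163.3 197.1] z46 [0.5851 0.2129]
  gold [0.5833 0.3049] area 27 px [126.1 199.5] z46 [0.5813 0.3015]
  gold [0.5444 0.2178] area 56 px [162.1 214.7] z46 [0.5428 0.2153]
  gold [0.5411 0.3053] area 50 px [125.6 216.8] z46 [0.5395 0.302 ]
coaster [0.40049747 0.24754786] ((151.8339080810547, 275.46002197265625), (34.44335174560547, 35.89951705932617), 40.416053771972656)
brass bbox [267 137] [284 159] [0.40079854 0.22903094 0.004     ]
[ 0.48409846 -0.29569915  0.19036929]
```

View pics/fin.png

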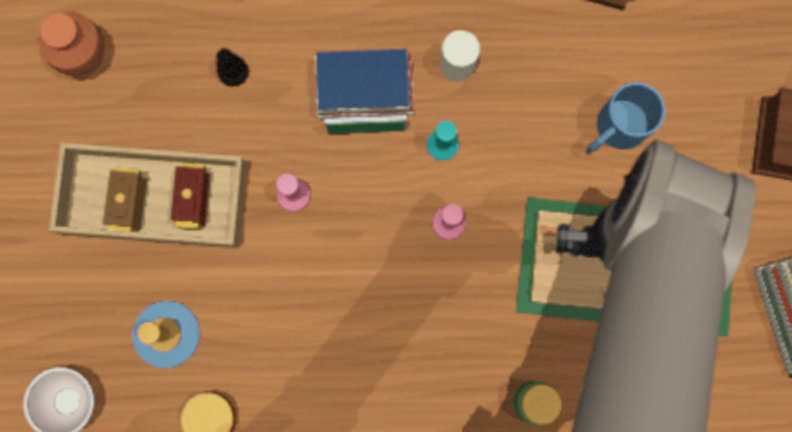

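View pics/fin2.png

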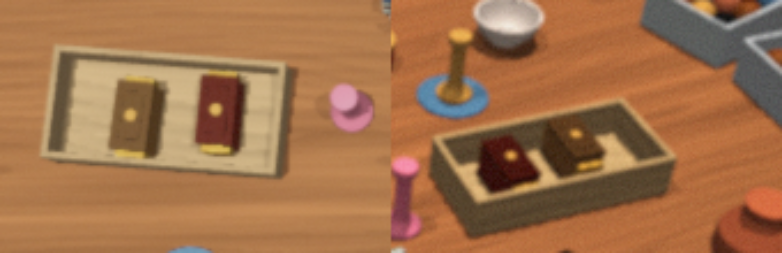

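The final views show both chests upright in the crate with fronts shut (about 80 mm between front centroids) and the candlestick on the coaster. The bystanders are where they were. Handing in.

```bash
python3 -c "
from h import *
print(bot.hand_in())"
```

```text
the job is handed in; nothing more can be done
None
```

I finished the whole job and handed it in at about 48 s of the 210 s allowed; the hand-in reports no verdict.

- **Candlestick:** It stands on the coaster. The gripper let go within 1 mm of the middle. A rough colour mask in the last picture put the foot about 4 mm off centre.
- **Lid:** I tipped it up about 20° on its far rim, lifted it off and laid it flat, right way up, on the middle of the mat. A picture taken just afterwards showed an even border. In the last picture the arm hid part of it.
- **Chests:** Only the walnut and mahogany chests were there. I pressed each end of both against the bracket to a hard stop at 14–24 N, turning the chest round in between. The two stops for each chest differed by about 1 mm, as they should with both drawers shut, and the gripper held only the wooden sides.
- **Packing:** The last pictures show both chests upright on the crate floor with the fronts about 80 mm apart, centre to centre, which fits shut drawers. The walnut chest reads about 17 mm nearer the crate's middle than where I released it. I don't know why; it still stands upright.
- **Bystanders:** In the top view the figurine, candle, mug and jar stand where they were.

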